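# Feed one washer at the power hammer bench

### The arm

A 6-joint arm with a two-finger parallel gripper is mounted at the origin on the work surface. World frame = base frame: x ahead of the robot, y to its left, z up, the work surface at z = 0. Lengths are in m, angles in rad, forces in N, time in s.
With the tool pointing down it reaches from about 0.275 to 1 m from the base axis. Payload 8.4 kg.
Tool frame: the origin (TCP) lies between the finger pads; the fingertips stand manip.finger_overhang ahead of it and the grasp point (between the pads) lies 8 mm behind it (manip.finger_overhang is the distance from the TCP to the fingertips, in m); z points along the fingers, y is the direction in which the jaws open and shut (so a half turn about z gives the same grasp; the last joint's range is limited). The gripper opens to 85 mm and grips with 20 to 120 N. Pads are 22 mm wide; open, the fingers measure 114 mm over their backs; the gripper's body (76 mm by 85 mm) begins 54 mm behind the grasp point. The pads swing forward as they close: fully open they stand 13 mm farther back than shut.
Start: joints at [-1.175, 0.353, 1.633, -0, 1.155, -0.002], TCP at [0.242, -0.576, 0.242] pointing down, gripper open.
Joint ranges: [-2.63, 2.63], [-0.92, 2.1], [0.06, 2.66], [-1.3, 4.44], [0, 2.69], [-3.02, 3.02]. Speed limits (rad/s): [2.22, 2.22, 2.79, 3.14, 3.14, 3.14].

### API

Orientations are given as [roll, pitch, yaw] about the fixed x, y, z axes, in that order (R = Rz(yaw) Ry(pitch) Rx(roll)).
In Python, from rig import manip gives the robot as it stands.
- The arm moves only by the tool send_rows, never from a script. Its argument "increments" is a list that holds one entry, the list of rows, each a list of 7 numbers: the shift along the tool's x, y, z in cm, then the turn, a rotation vector about the tool's x, y, z in rad, then the finger opening in cm, from 0 to 8.54. A call has 1 to 8 rows; each row is the pose to reach, as a shift and turn from the pose commanded when the call began, along the tool's axes at that moment; what a row does not reach only later rows make up. A row lasts 1/10 s, in which the tool goes at most 50 mm and 8.59 degrees, less where a joint would pass 70% of its speed; a pose out of reach is approached as far as the arm can. A call with a gripper value outside its range is refused whole. The fingers move at their own pace and stop on an object; the grip force is fixed at half the most. Time passes only in rows, so rows that repeat a pose let the fingers close. It gives the time, the measured TCP pose, the force and the opening at its end, in the units of the state.
- manip.get_state(): the state, without advancing time (a new reading comes with each control period).
- manip.snapshot(name): name is "scene" or "top" or "wrist"; returns a dict with "pixels" (480x640x3 uint8, blue, green, red), "z_map" (480x640 float32, m along the optical axis (not along the pixel's ray), 0 where there is no reading), "intrinsics" (3x3 intrinsics, pixels), "T" (4x4, takes a point from camera to world coordinates). Camera axes: x right, y up, looking along -z (the intrinsics and any distortion apply to the point x, -y, -z); pixel columns grow to the right and rows downward; lengths in m; the calibration is good to about 2 mm. A picture is of the moment at which its call begins.
- manip.job_done(): hands the job in, once; it reports no verdict.
The state is a dict: "time": time; "qpos": joint angles; "qd": joint speeds; "effort": joint torques, N m; "ee_pos": TCP position; "tcp_rot": TCP orientation; "ft_force": force on the tool from outside, world axes, zero at the start; "wrist_torque": the same for the moment, N m; "gripper_width": finger opening in m.
Only numpy, scipy, OpenCV 4.12 (cv2) and the standard library are available. Lean on these libraries where they do the work, as an engineer would, in place of code of your own. Each camera call takes 0.05 s, during which the arm holds its last target.

### The job

Press the plunger of the washer feeder all the way down and let it come back up, once, so that a single washer comes out onto the bench. Then, with the fingertips, push that washer along the bench into the U-shaped nest until it rests against the back of the nest. Do not pick up any washer, leave the other washers in the feeder, and leave the other things on the bench where they are.

Things in the scene. Friction and masses are not known exactly. Their poses are not given: they have to be found in the camera images.
- feeder: Grey washer feeder, bolted down. Origin on the bench under the centre of its open-topped magazine (48 mm high, 60 mm wide, front face at x = -29 mm), z up. Washers come out along its -x through a slot. Behind the magazine a housing, x = 25 to 130 mm, 60 mm wide (lugs: 88 mm), 50 mm high; the plunger stands on it at x = 85 mm. The plunger drives a flat pusher out of the slot, 2 mm per mm.
- plunger (a joint): How far the plunger is pressed down, m: 0 up, 0.040 fully down on its stop. A spring lifts it again by itself (10 to 12 N; with the washers' friction pressing takes up to about 20 N). A full stroke leaves the washer on the bench with its centre about 77 mm in front (-x) of the feeder's origin; as the plunger rises the pusher draws back in.
- plunger_top (a point): Centre of the flat top of the plunger's round cap (40 mm diameter, 8 mm thick), 100 mm above the bench when up and 60 mm when down. The point moves with the plunger.
- washer_1: The lowest washer in the magazine, the one that is ejected: thick plain steel washer, 48 mm outside diameter, 27 mm hole, 10 mm thick, about 90 g. Origin at the centre of its underside, z up. It slides on the bench when pushed.
- washer_2: Second washer from below, same kind, origin at the centre of its underside (10 mm above the bench at the start). It drops to the bench inside the magazine when the pusher draws back.
- washer_3: Third and top washer, same kind, origin at the centre of its underside (20 mm above the bench at the start).
- nest: U of steel flat bar 12 mm high, 8 mm thick, bolted to the bench, which is its floor. Origin on the bench roughly where the ejected washer comes out; the pocket lies along its +x and opens towards the origin. Pocket 58 mm wide; inner face of the back bar at x = 154 mm; side arms begin at x = 125 mm, flaring out ahead of that to x = 111 mm, y = +-45 mm. Lugs reach y = +-52 mm.
- nest_seat (a point): Point on the bench in the nest where the washer's centre lies when it rests against the back bar in the middle of the pocket, 130 mm along the nest's +x. Same axes as the nest: +x goes deeper into the pocket.
- ratchet: Bystander: chrome ratchet wrench with a socket lying on the bench, about 205 mm long, 54 mm high at the socket. Origin near the middle of its handle, length along its x.
- bolt: Bystander: dark hex bolt standing on its head, head 40 mm across corners, 75 mm high. Origin under the head.
- grease_tin: Bystander: closed steel tin, 70 mm diameter, 70 mm high. Origin at the centre of its underside.

How it is judged:
By the outcome, as a careful person would: the job done as asked, in the order asked, and still so for the second after the job is handed in, with the robot touching nothing.
It also fails if it takes over 62 s, if anything falls off the work surface, if the arm or the gripper's body presses on something with over 40 N, if the wrist force passes 120 N, or if a joint passes its speed limit or range.

## Working session

There is one attempt and no reset: what is moved stays moved. The work goes in short steps, Python scripts to look and compute and a tool call to move; the robot and the scene stay as the last step left them, time stands still between calls to the robot, and variables do not carry over. Pictures are saved under pics/ and viewed, and the job is handed in when it is done.

Besides the shell and the picture viewer there is one more tool, called after ">>>" by a JSON object that holds its "api" and its "payload". send_rows: Moves the arm, as the interface text tells. Its arguments: {"type":"object","properties":{"increments":{"type":"array","items":{"type":"array","items":{"type":"array","items":{"type":"number"}}}}},"required":["increments"]}

```bash
mkdir -p pics; ls
python3 - <<'E'
from rig import manip
import cv2,numpy as np
print(manip.finger_overhang)
print(manip.get_state())
for n in("scene","top","wrist"):
    s=manip.snapshot(n); cv2.imwrite(f"pics/{n}0.png",s["pixels"]); np.savez(f"{n}0.npz",**s)
    print(n,s["intrinsics"],s["T"])
E
```

```text
pics
0.011
{'time': 0.0, 'qpos': array([-1.17538844e+00,  3.53640731e-01,  1.63413244e+00,  2.06456726e-05,
        1.15522365e+00, -2.39320688e-03]), 'qd': array([ 0.00063067,  0.00031956,  0.00055931, -0.00042123,  0.00013301,
       -0.00125537]), 'effort': array([ 2.92897879e-03, -6.05237174e+01, -3.42067337e+01,  4.05879337e-04,
        9.11644165e-03,  1.83911561e-05]), 'ee_pos': array([ 0.24194972, -0.57576155,  0.24156704]), 'tcp_rot': array([-3.14018854e+00, -2.22371034e-05,  3.97792730e-01]), 'ft_force': array([-0.648406  ,  0.62547299, -0.33097899]), 'wrist_torque': array([-0.0329903 , -0.01573935, -0.01404097]), 'gripper_width': 0.08522398474715623}
scene [[563.43367237   0.         311.99827403]
 [  0.         563.43367237 243.99863196]
 [  0.           0.           1.        ]] [[-0.82584074 -0.38289017  0.41398332  0.99873069]
 [ 0.56376204 -0.5770437   0.5909255   0.60175981]
 [ 0.0126269   0.72139843  0.69240514  0.84452979]
 [ 0.          0.          0.          1.        ]]
top [[592.1699667    0.         310.61026528]
 [  0.         592.1699667  243.02349025]
 [  0.           0.           1.        ]] [[ 6.86737817e-03  9.97808883e-01 -6.58048107e-02  4.73260674e-01]
 [-9.99976192e-01  6.80814943e-03 -1.12427485e-03 -4.73776449e-02]
 [-6.73802451e-04  6.58109649e-02  9.97831881e-01  1.09653533e+00]
 [ 0.00000000e+00  0.00000000e+00  0.00000000e+00  1.00000000e+00]]
wrist [[374.98894493   0.         319.21487489]
 [  0.         374.98894493 243.89896577]
 [  0.           0.           1.        ]] [[ 0.38740809  0.88336764  0.26377372  0.30814484]
 [-0.92190742  0.37161441  0.10949632 -0.54833484]
 [-0.00129661 -0.28559471  0.95834961  0.37315666]
 [ 0.          0.          0.          1.        ]]
```

View pics/top0.png

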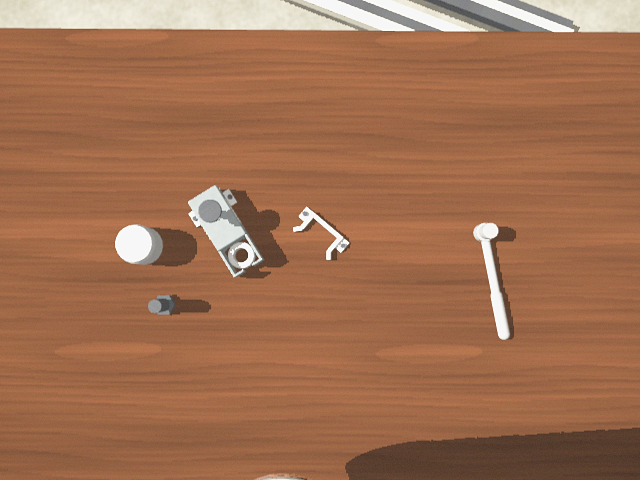

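View pics/scene0.png

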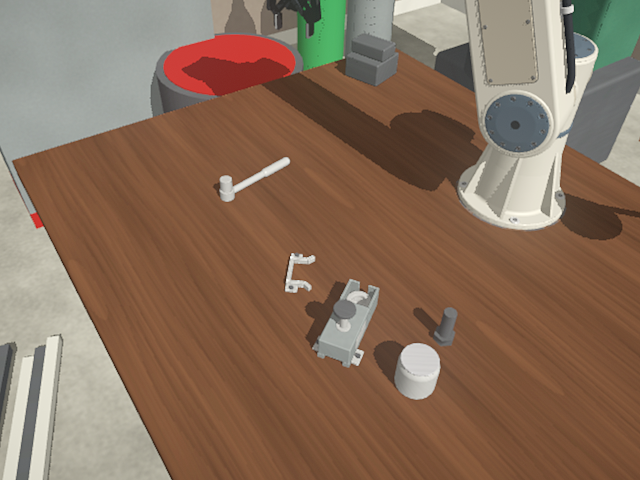

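The top view shows the plunger cap at about (210,210) and the magazine at (242,256). The nest's back bar runs from (307,212) to (347,243) and opens to the lower left. The tin is at (138,244), the bolt at (160,305), and the ratchet is far off at (495,285).

```bash
cat > h.py <<'E'
import numpy as np,cv2
def ray(s,u,v):
    K=s["intrinsics"];T=s["T"]
    d=np.array([(u-K[0,2])/K[0,0],-(v-K[1,2])/K[1,1],-1.0])
    return T[:3,3],T[:3,:3]@d
def onz(s,u,v,z):
    o,d=ray(s,u,v); return o+d*(z-o[2])/d[2]
def cloud(s):
    v,u=np.mgrid[0:480,0:640];K=s["intrinsics"];z=s["z_map"]
    P=np.stack([(u-K[0,2])/K[0,0]*z,-(v-K[1,2])/K[1,1]*z,-z],-1)
    return P@s["T"][:3,:3].T+s["T"][:3,3]
def proj(s,p):
    c=s["T"][:3,:3].T@(np.asarray(p)-s["T"][:3,3]);K=s["intrinsics"]
    return np.array([K[0,0]*c[0]/-c[2]+K[0,2],-K[1,1]*c[1]/-c[2]+K[1,2]])
def tri(a,ua,b,ub):
    o1,d1=ray(a,*ua);o2,d2=ray(b,*ub)
    t=np.linalg.lstsq(np.stack([d1,-d2],1),o2-o1,rcond=None)[0]
    p,q=o1+t[0]*d1,o2+t[1]*d2
    return (p+q)/2,np.linalg.norm(p-q)
E
python3 - <<'E'
import cv2,numpy as np
from h import *
t=np.load("top0.npz");s=np.load("scene0.npz")
cv2.imwrite("pics/topc.png",cv2.resize(t["pixels"][170:290,110:370],None,fx=3,fy=3,interpolation=cv2.INTER_CUBIC))
cv2.imwrite("pics/scenec.png",cv2.resize(s["pixels"][240:410,260:460],None,fx=3.5,fy=3.5,interpolation=cv2.INTER_CUBIC))
P=cloud(t)
for n,u,v in [("cap",210,210),("hous",222,222),("nestback",326,226),("washer",242,245),("bench",280,260),("tin",138,244)]:
    print(n,P[v,u])
E
```

```text
cap [0.59412074 0.1248459  0.09771697]
hous [0.57869882 0.11151211 0.04912409]
nestback [ 0.57670325 -0.0743322   0.00826398]
washer [0.53900142 0.07728644 0.03283732]
bench [ 0.5138724   0.01062235 -0.00536772]
tin [0.53715692 0.25340032 0.07088341]
```

View pics/topc.png

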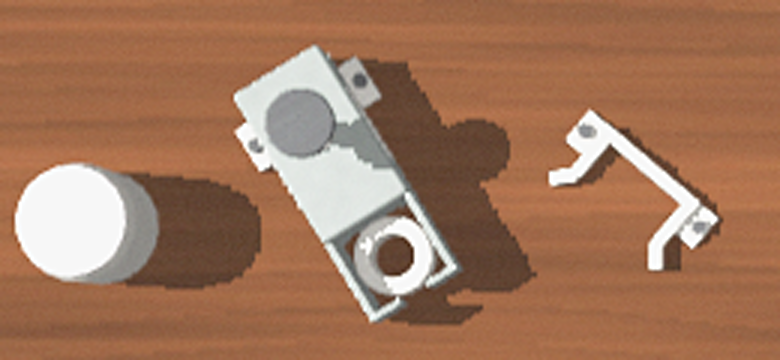

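View pics/scenec.png

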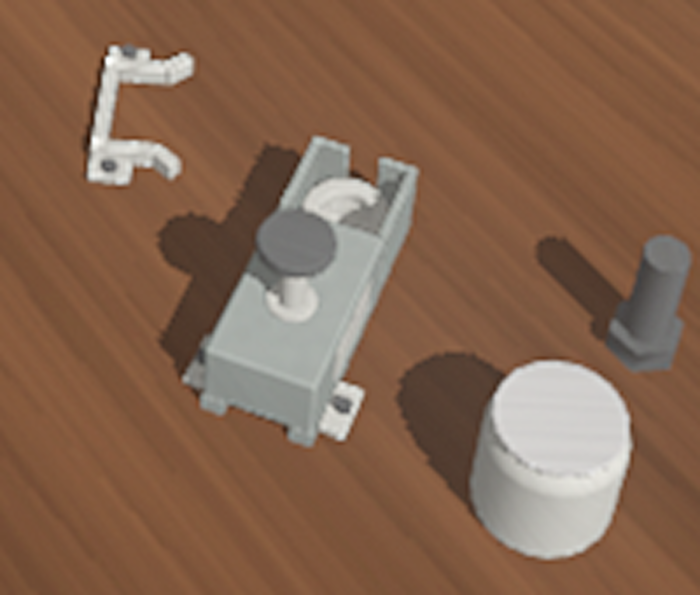

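The crops show the dark cap at about (300,123) in the top crop and (296,242) in the scene crop. The nest's white U is clear in both. Next I'll measure the cap, the magazine front and the nest.

Run:
```python
import cv2,numpy as np
from h import *
t=np.load("top0.npz");s=np.load("scene0.npz")
def blob(im,lo,hi,box):
    x0,y0,x1,y1=box
    hsv=cv2.cvtColor(im,cv2.COLOR_BGR2HSV)
    m=np.zeros(im.shape[:2],np.uint8); m[y0:y1,x0:x1]=cv2.inRange(hsv,lo,hi)[y0:y1,x0:x1]
    n,l,st,c=cv2.connectedComponentsWithStats(m); i=1+np.argmax(st[1:,4])
    ct=max(cv2.findContours((l==i).astype(np.uint8),0,1)[0],key=cv2.contourArea)
    return ct,st[i],c[i]
im=t["pixels"]; print(im[210,210],im[222,222],s["pixels"][309,345],im[226,326],im[260,280])
ct,st,c=blob(t["pixels"],(0,0,60),(180,45,150),(190,190,228,228)); et=cv2.fitEllipse(ct);print(st,et)
cs,ss,c2=blob(s["pixels"],(0,0,40),(180,45,125),(325,295,360,325)); es=cv2.fitEllipse(cs);print(ss,es)
p,e=tri(t,et[0],s,es[0]);print("cap tri",p,e, onz(t,*et[0],.1),onz(s,*es[0],.1))
# nest
n,ns,_=blob(t["pixels"],(0,0,150),(180,60,255),(285,195,360,270));print("nest",ns)
a=cv2.approxPolyDP(n,2,True)[:,0];
print([(tuple(q),onz(t,*q.astype(float),.012)[:2].round(4)) for q in a])
n,ns,_=blob(s["pixels"],(0,0,150),(180,60,255),(280,245,322,298));print("nest",ns)
a=cv2.approxPolyDP(n,2,True)[:,0];
print([(tuple(q),onz(s,*q.astype(float),.012)[:2].round(4)) for q in a])
P=cloud(t)
# feeder housing top: plane points
m=(abs(P[...,2]-.049)<.006); m[:,:180]=0; m[:,275:]=0;m[:180]=0;m[290:]=0
xy=P[m][:,:2]; r=cv2.minAreaRect(xy.astype(np.float32)*1000);print(r);print(cv2.boxPoints(r))
```

```text
[149 150 150] [227 230 225] [117 118 118] [248 248 248] [50 66 97]
[199 200  29  22 212] ((212.48475646972656, 211.65045166015625), (18.989152908325195, 26.14373016357422), 106.10031127929688)
[329 299  27  25 410] ((342.3802185058594, 310.41552734375), (20.138639450073242, 25.898876190185547), 56.68392562866211)
cap tri [0.59385693 0.12164927 0.08589301] 0.002905647930892445 [0.59106332 0.12019541 0.1       ] [0.60250373 0.12969188 0.1       ]
nest [293 207  56  53 630]
[((np.int32(306), np.int32(207)), array([ 0.6113, -0.0372])), ((np.int32(299), np.int32(215)), array([ 0.5963, -0.0244])), ((np.int32(304), np.int32(221)), array([ 0.5853, -0.0337])), ((np.int32(300), np.int32(226)), array([ 0.576 , -0.0264])), ((np.int32(293), np.int32(227)), array([ 0.5741, -0.0136])), ((np.int32(293), np.int32(230)), array([ 0.5686, -0.0136])), ((np.int32(301), np.int32(230)), array([ 0.5687, -0.0283])), ((np.int32(313), np.int32(217)), array([ 0.5928, -0.0502])), ((np.int32(337), np.int32(238)), array([ 0.5544, -0.0946])), ((np.int32(326), np.int32(251)), array([ 0.5303, -0.0745])), ((np.int32(32
[... 980 characters left out ...]
0.045 ])), ((np.int32(290), np.int32(277)), array([ 0.5918, -0.0541])), ((np.int32(294), np.int32(262)), array([ 0.5622, -0.085 ])), ((np.int32(310), np.int32(263)), array([ 0.5363, -0.0643])), ((np.int32(314), np.int32(261)), array([ 0.5262, -0.0645])), ((np.int32(314), np.int32(256)), array([ 0.5179, -0.0766])), ((np.int32(303), np.int32(257)), array([ 0.5386, -0.0868])), ((np.int32(299), np.int32(254)), array([ 0.5407, -0.0988])), ((np.int32(297), np.int32(257)), array([ 0.5491, -0.0937]))]
((563.6827392578125, 107.5792236328125), (159.97938537597656, 61.53203582763672), 32.03457260131836)
[[479.55396   91.231445]
 [512.1925    39.068996]
 [647.8115   123.927   ]
 [615.173    176.08945 ]]
```

```bash
cat > plan.py <<'E'
import sys,numpy as np
from rig import manip
from scipy.spatial.transform import Rotation as Ro
def plan(x,y,z,yaw):
    s=manip.get_state();R=Ro.from_euler("xyz",s["tcp_rot"])
    d=R.inv().apply(np.array([x,y,z])-s["ee_pos"])*100
    T=Ro.from_euler("xyz",[np.pi,0,yaw]); r=(R.inv()*T).as_rotvec()
    print("t",round(s["time"],2),"pos",s["ee_pos"].round(4),"rot",s["tcp_rot"].round(4),"F",s["ft_force"].round(1),"w",round(s["gripper_width"],4))
    print("shift cm",d.round(2),"rotvec",r.round(4))
if __name__=="__main__": plan(*map(float,sys.argv[1:5]))
E
python3 plan.py .54 .07 .32 1.75
python3 - <<'E'
from h import *
t=np.load("top0.npz");P=cloud(t)
m=(P[...,2]>.085);m[:,:180]=0; m[:,275:]=0;m[:180]=0;m[290:]=0
q=P[m];print(len(q),q.mean(0),q.min(0),q.max(0))
E
```

```text
t 0.15 pos [ 0.242  -0.5759  0.2417] rot [-3.1405 -0.      0.3978] F [-0.2  0.5  0.5] w 0.0857
shift cm [ 52.5  -48.01  -7.78] rotvec [-9.0000e-04 -7.0000e-04 -1.3522e+00]
467 [0.58399413 0.11362799 0.16771547] [ 0.47326067 -0.04737764  0.09028452] [0.61126152 0.1454446  1.09653533]
```

>>> {"api": "send_rows", "payload": {"increments": [[[52.5,-48,-7.8,0,0,-1.35,0],[52.5,-48,-7.8,0,0,-1.35,0],[52.5,-48,-7.8,0,0,-1.35,0],[52.5,-48,-7.8,0,0,-1.35,0],[52.5,-48,-7.8,0,0,-1.35,0],[52.5,-48,-7.8,0,0,-1.35,0],[52.5,-48,-7.8,0,0,-1.35,0],[52.5,-48,-7.8,0,0,-1.35,0]]]}}

```text
time: 0.95
ee_pos: [0.409, -0.2133, 0.2862]
tcp_rot: [3.141, 0.0, 1.604]
ft_force: [0.9, -0.8, -0.8]
gripper_width: -0.0001
```

```bash
python3 plan.py .54 .07 .32 1.75
```

```text
t 0.95 pos [ 0.409  -0.2133  0.2862] rot [3.1413e+00 1.0000e-04 1.6037e+00] F [ 0.9 -0.8 -0.8] w -0.0001
shift cm [27.88 14.02 -3.38] rotvec [ 3.000e-04  1.000e-04 -1.463e-01]
```

>>> {"api": "send_rows", "payload": {"increments": [[[27,14,-3.4,0,0,-0.05,0],[27,14,-3.4,0,0,-0.05,0],[27,14,-3.4,0,0,-0.05,0],[27,14,-3.4,0,0,-0.05,0],[27,14,-3.4,0,0,-0.05,0],[27,14,-3.4,0,0,-0.05,0],[27,14,-3.4,0,0,-0.05,0],[27,14,-3.4,0,0,-0.05,0]]]}}

```text
time: 1.75
ee_pos: [0.5415, 0.0598, 0.3195]
tcp_rot: [-3.141, 0.0, 1.65]
ft_force: [-0.0, -0.5, -0.2]
gripper_width: 0.0
```

Run:
```python
from rig import manip
from h import *
s=manip.snapshot("wrist"); cv2.imwrite("pics/w1.png",s["pixels"]); np.savez("w1.npz",**s);print(manip.get_state()["ee_pos"],manip.get_state()["qd"])
```

```text
[0.5409475  0.05852504 0.31936208] [-0.03269561 -0.01384878  0.01668806 -0.00061242  0.00082922 -0.00231467]
```

View pics/w1.png

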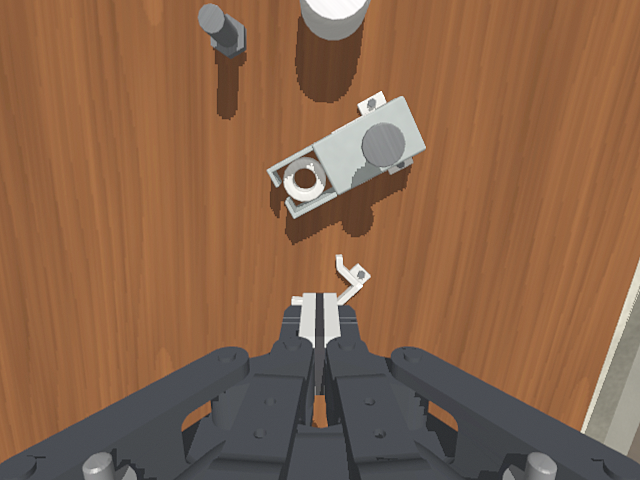

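The wrist view shows the cap at about (384,145), the magazine washer at (304,178), and the nest partly hidden behind the fingers at (345,275). I'll refine the cap with Hough circles in two views.

Run:
```python
from h import *
t=np.load("top0.npz");w=np.load("w1.npz");s=np.load("scene0.npz")
def cap(s,box,thr):
    x0,y0,x1,y1=box; g=cv2.resize(cv2.cvtColor(s["pixels"],6)[y0:y1,x0:x1],None,fx=6,fy=6,interpolation=2)
    c=cv2.HoughCircles(g,cv2.HOUGH_GRADIENT,1.5,200,param1=120,param2=20,minRadius=thr[0]*6,maxRadius=thr[1]*6)
    c=c[0,0]; return ((c[0]+.5)/6-.5+x0,(c[1]+.5)/6-.5+y0),c[2]/6
a,ra=cap(t,(190,190,235,235),(9,15));b,rb=cap(w,(350,115,420,180),(17,27))
print(a,ra,b,rb,tri(t,a,w,b),onz(t,*a,.1),onz(w,*b,.1))
# depth maps
for im in (t,w):
    P=cloud(im);ok=im["z_map"]>0
    m=ok&(P[...,2]>.088)&(P[...,2]<.11)&(abs(P[...,0]-.59)<.04)&(abs(P[...,1]-.125)<.04)
    ct=max(cv2.findContours(m.astype(np.uint8),0,1)[0],key=cv2.contourArea);c,r=cv2.minEnclosingCircle(ct)
    print("z-blob",m.sum(),P[m].mean(0),c,r,onz(im,*c,.1))
# feeder rect in wrist
P=cloud(w);m=(w["z_map"]>0)&(abs(P[...,2]-.049)<.007)&(abs(P[...,0]-.56)<.12)&(abs(P[...,1]-.11)<.1)
r=cv2.minAreaRect(P[m][:,:2].astype(np.float32)*1000);print(r)
m=(P[...,2]>.025)&(P[...,2]<.036)&(abs(P[...,0]-.521)<.03)&(abs(P[...,1]-.081)<.03); print("washer3",P[m].mean(0),m.sum(),(P[m].max(0)+P[m].min(0))/2)
```

```text
(np.float32(209.45833), np.float32(210.70833)) 11.650001 (np.float32(382.45834), np.float32(145.20833)) 21.550001 (array([0.59236077, 0.12497226, 0.10214319]), np.float64(3.0151729246998806e-05)) [0.59263229 0.1253475  0.1       ] [0.59269864 0.12492737 0.1       ]
z-blob 435 [0.59214004 0.12547208 0.0993885 ] (209.38516235351562, 211.14114379882812) 11.810644149780273 [0.59189464 0.12545802 0.1       ]
z-blob 1540 [0.59317739 0.12574819 0.09972029] (383.4030456542969, 144.41966247558594) 22.727079391479492 [0.59346267 0.12568132 0.1       ]
((564.3421630859375, 107.28056335449219), (159.21585083007812, 61.76027297973633), 32.04622268676758)
washer3 [0.52213573 0.07932892 0.02965542] 1060 [0.52095363 0.0808068  0.03048246]
```

```bash
python3 plan.py .5925 .1253 .125 1.65
```

```text
t 1.8 pos [0.5409 0.0585 0.3194] rot [-3.1404e+00  5.0000e-04  1.6492e+00] F [ 0.7 -0.7  0. ] w 0.0
shift cm [ 6.26  5.69 19.43] rotvec [-0.0012  0.0005 -0.0008]
```

>>> {"api": "send_rows", "payload": {"increments": [[[6.3,5.7,10,0,0,0,0],[6.3,5.7,10,0,0,0,0],[6.3,5.7,10,0,0,0,0],[6.3,5.7,19.4,0,0,0,0],[6.3,5.7,19.4,0,0,0,0],[6.3,5.7,19.4,0,0,0,0],[6.3,5.7,19.4,0,0,0,0],[6.3,5.7,19.4,0,0,0,0]]]}}

```text
time: 2.6
ee_pos: [0.5949, 0.1251, 0.1286]
tcp_rot: [3.138, -0.0, 1.647]
ft_force: [-0.4, -0.3, 1.2]
gripper_width: -0.0001
```

```bash
python3 plan.py .5925 .1253 .071 1.65
python3 - <<'E'
from rig import manip
from h import *
s=manip.snapshot("scene"); cv2.imwrite("pics/s2.png",cv2.resize(s["pixels"][200:400,230:460],None,fx=3,fy=3))
E
```

```text
t 2.6 pos [0.5949 0.1251 0.1286] rot [ 3.1381e+00 -4.0000e-04  1.6468e+00] F [-0.4 -0.3  1.2] w -0.0001
shift cm [ 0.03 -0.26  5.76] rotvec [ 0.0035 -0.0004 -0.0033]
```

View pics/s2.png

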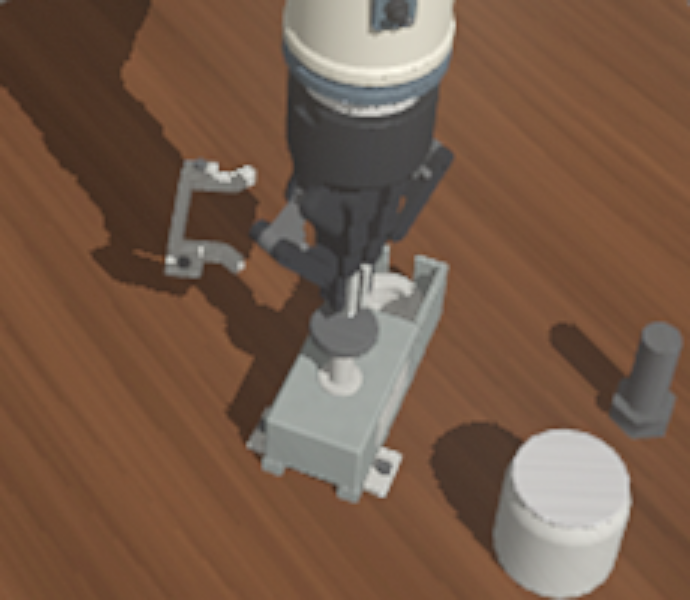

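The fingertips are right above the cap, at about (345,315) in this crop. Pressing now.

>>> {"api": "send_rows", "payload": {"increments": [[[0,0,0.8,0,0,0,0],[0,0,1.6,0,0,0,0],[0,0,2.3,0,0,0,0],[0,0,3.0,0,0,0,0],[0,0,3.7,0,0,0,0],[0,0,4.4,0,0,0,0],[0,0,5.0,0,0,0,0],[0,0,5.0,0,0,0,0]]]}}

```text
time: 3.45
ee_pos: [0.5943, 0.1258, 0.0766]
tcp_rot: [3.139, -0.0, 1.648]
ft_force: [-1.8, -1.0, 11.1]
gripper_width: -0.0002
```

```bash
python3 plan.py .5925 .1253 .071 1.65
```

```text
t 3.45 pos [0.5943 0.1258 0.0766] rot [ 3.1395e+00 -1.0000e-04  1.6480e+00] F [-1.8 -1.  11.1] w -0.0002
shift cm [-0.04 -0.19  0.56] rotvec [ 0.0021 -0.0001 -0.002 ]
```

>>> {"api": "send_rows", "payload": {"increments": [[[0,0,0.3,0,0,0,0],[0,0,0.6,0,0,0,0],[0,0,0.8,0,0,0,0],[0,0,0.8,0,0,0,0],[0,0,0.8,0,0,0,0]]]}}

```text
time: 3.95
ee_pos: [0.5945, 0.1259, 0.0709]
tcp_rot: [3.139, -0.0, 1.648]
ft_force: [-7.4, -2.9, 31.6]
gripper_width: -0.0002
```

```bash
python3 plan.py .5925 .1253 .071 1.65
```

```text
t 3.95 pos [0.5945 0.1259 0.0709] rot [ 3.1390e+00 -1.0000e-04  1.6481e+00] F [-7.4 -2.9 31.6] w -0.0002
shift cm [-0.04 -0.2  -0.01] rotvec [ 0.0026 -0.0001 -0.0019]
```

The force has jumped to 32 N at TCP z 0.071, which puts the tips at 0.060, so the plunger is on its stop. I'll check the washer before lifting.

Run:
```python
from rig import manip
from h import *
a=manip.snapshot("top")["pixels"][170:320,150:370]; b=manip.snapshot("wrist")["pixels"]
cv2.imwrite("pics/p3.png",np.vstack([cv2.resize(a,(640,436)),]) ); cv2.imwrite("pics/p3w.png",b)
```

```text
(no output)
```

View pics/p3.png

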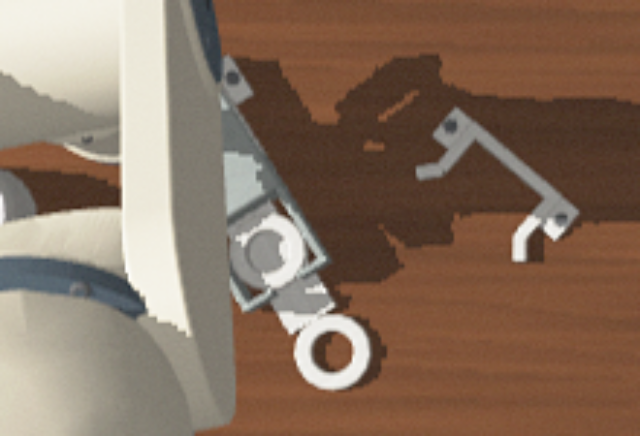

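View pics/p3w.png

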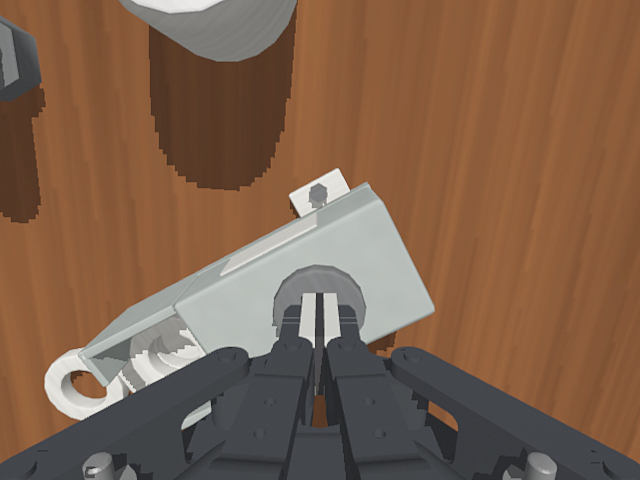

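The washer is out in front of the slot at crop (333,352), with the pusher still behind it. I'll lift off so the plunger can return.

>>> {"api": "send_rows", "payload": {"increments": [[[0,0,-1,0,0,0,0],[0,0,-2,0,0,0,0],[0,0,-3,0,0,0,0],[0,0,-4.2,0,0,0,0],[0,0,-6,0,0,0,0],[0,0,-9,0,0,0,0],[0,0,-13,0,0,0,0],[0,0,-17,0,0,0,0]]]}}

```text
time: 4.85
ee_pos: [0.5923, 0.1256, 0.2387]
tcp_rot: [-3.139, 0.0, 1.648]
ft_force: [0.4, -0.1, 0.2]
gripper_width: 0.0
```

```bash
python3 plan.py .42 .08 .25 2.37
```

```text
t 4.85 pos [0.5923 0.1256 0.2387] rot [-3.1392e+00  1.0000e-04  1.6478e+00] F [ 0.4 -0.1  0.2] w 0.0
shift cm [ -3.22 -17.53  -1.09] rotvec [-0.0024 -0.0008 -0.7222]
```

>>> {"api": "send_rows", "payload": {"increments": [[[-3.2,-17.5,-1,0,0,-0.72,3],[-3.2,-17.5,-1,0,0,-0.72,3],[-3.2,-17.5,-1,0,0,-0.72,3],[-3.2,-17.5,-1,0,0,-0.72,3],[-3.2,-17.5,-1,0,0,-0.72,3],[-3.2,-17.5,-1,0,0,-0.72,3],[-3.2,-17.5,-1,0,0,-0.72,3],[-3.2,-17.5,-1,0,0,-0.72,3]]]}}

```text
time: 5.65
ee_pos: [0.4217, 0.0805, 0.2478]
tcp_rot: [-3.141, -0.0, 2.365]
ft_force: [0.3, 0.3, -1.3]
gripper_width: 0.0303
```

```bash
python3 - <<'E'
from rig import manip
from h import *
for n in ("top","wrist","scene"):
    s=manip.snapshot(n); np.savez(n+"4.npz",**s); cv2.imwrite(f"pics/{n}4.png",s["pixels"])
E
python3 plan.py .42 .08 .25 2.37
```

```text
t 5.8 pos [0.4216 0.0804 0.2476] rot [-3.1411e+00 -4.0000e-04  2.3666e+00] F [-0.8  1.  -0.4] w 0.0299
shift cm [ 0.08 -0.14 -0.24] rotvec [-0.0005 -0.0004 -0.0034]
```

View pics/top4.png

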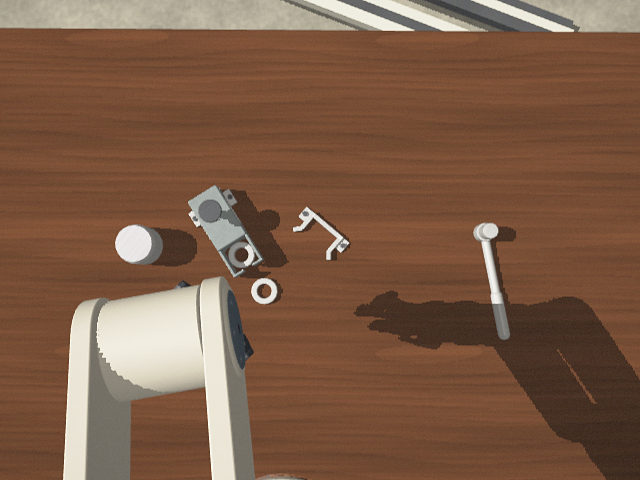

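View pics/wrist4.png

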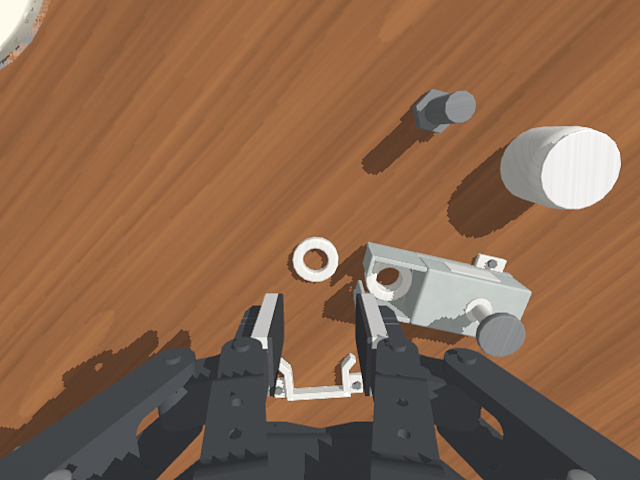

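View pics/scene4.png

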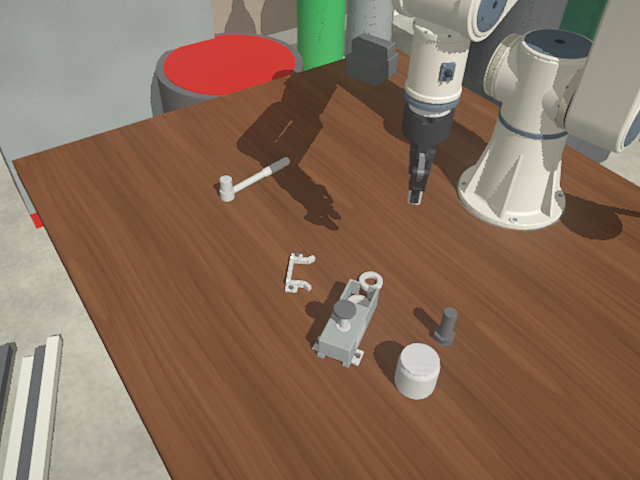

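The plunger is up again. One washer lies on the bench at (264,291) in the top view and (315,259) in the wrist view, and the others are still in the magazine. The wrist view shows the nest's inner back corners near (290,388) and (350,387). Next I'll measure the washer and nest.

Run:
```python
from h import *
t=np.load("top4.npz");w=np.load("wrist4.npz")
def white(s,box,v=170):
    x0,y0,x1,y1=box;hsv=cv2.cvtColor(s["pixels"],cv2.COLOR_BGR2HSV)
    m=np.zeros((480,640),np.uint8);m[y0:y1,x0:x1]=cv2.inRange(hsv,(0,0,v),(180,70,255))[y0:y1,x0:x1]
    return max(cv2.findContours(m,0,1)[0],key=cv2.contourArea)
a=cv2.fitEllipse(white(t,(248,275,282,308)));b=cv2.fitEllipse(white(w,(288,230,345,290)))
print(a,b,"tri",tri(t,a[0],w,b[0]),onz(t,*a[0],.009),onz(w,*b[0],.009))
ct=white(w,(272,345,364,402),150)
q=cv2.approxPolyDP(ct,2.,True)[:,0]
print([(tuple(map(int,p)),onz(w,*p.astype(float),.012)[:2].round(4).tolist()) for p in q])
cv2.imwrite("pics/wn.png",cv2.resize(w["pixels"][330:410,260:380],None,fx=6,fy=6,interpolation=2))
cv2.imwrite("pics/tn.png",cv2.resize(t["pixels"][200:270,285:360],None,fx=8,fy=8,interpolation=2))
```

```text
((263.55322265625, 290.547119140625), (24.86793327331543, 25.1298885345459), 17.45043182373047) ((315.4889221191406, 259.0124816894531), (43.95198440551758, 44.85404586791992), 59.97266387939453) tri (array([0.45696513, 0.03929145, 0.00830032]), np.float64(0.0005526737073400646)) [0.45719428 0.0394047  0.009     ] [0.45657821 0.03929874 0.009     ]
[((362, 392), [0.6093, -0.0357]), ((360, 372), [0.5879, -0.0191]), ((348, 372), [0.5784, -0.0289]), ((355, 362), [0.5744, -0.0143]), ((355, 357), [0.5696, -0.0099]), ((351, 353), [0.5627, -0.0096]), ((342, 367), [0.5688, -0.0292]), ((342, 389), [0.5901, -0.0494]), ((335, 385), [0.5806, -0.0515]), ((294, 388), [0.5504, -0.088]), ((290, 365), [0.5258, -0.0694]), ((281, 357), [0.5115, -0.0692]), ((279, 370), [0.5216, -0.083]), ((284, 374), [0.5292, -0.0828]), ((285, 387), [0.5422, -0.0945]), ((279, 378), [0.5289, -0.0907]), ((276, 386), [0.534, -0.1009]), ((282, 387), [0.5398, -0.097]), ((282, 391), [0.5435, -0.1009]), ((286, 390), [0.5458, -0.0966]), ((287, 400), [0.5562, -0.1057]), ((350, 396), [0.6036, -0.0494]), ((352, 392), [0.6012, -0.044])]
```

View pics/wn.png

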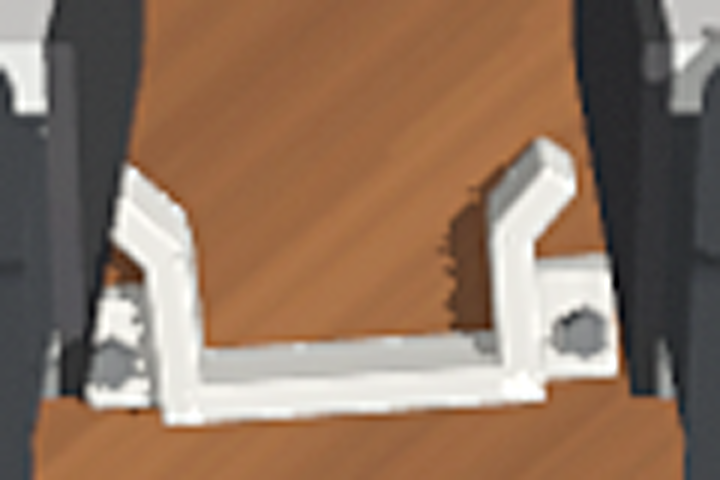

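View pics/tn.png

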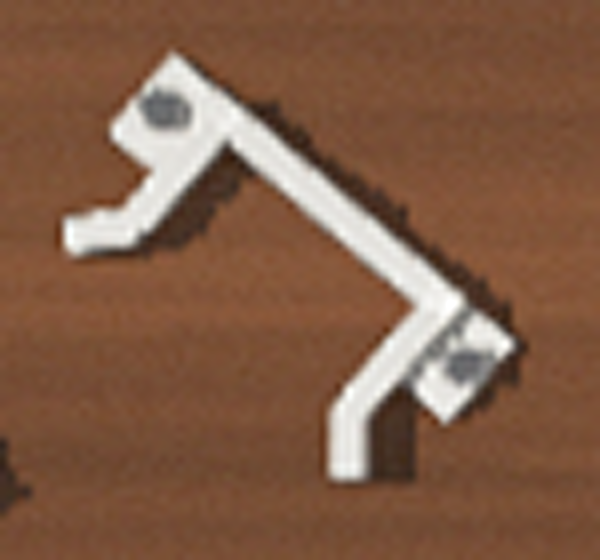

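In the wrist crop the back bar's inner upper corners are at (200,383) and (500,365). In the top crop they are at (230,142) and (415,300). Triangulating those.

Run:
```python
from h import *
t=np.load("top4.npz");w=np.load("wrist4.npz")
c=lambda x,y,f,ox,oy:((x+.5)/f-.5+ox,(y+.5)/f-.5+oy)
wl,wr=c(200,383,6,260,330),c(500,365,6,260,330)
tl,tr=c(413,301,8,285,200),c(230,142,8,285,200)
pl,e1=tri(t,tl,w,wl);pr,e2=tri(t,tr,w,wr);print(pl,e1,pr,e2)
W=np.array([.4569,.0393])
for A,B in((pl,pr),(onz(t,*tl,.012),onz(t,*tr,.012)),(onz(w,*wl,.012),onz(w,*wr,.012)),(onz(w,*c(205,350,6,260,330),0),onz(w,*c(495,332,6,260,330),0))):
    d=(B-A)[:2];L=np.linalg.norm(d);d/=L;n=np.array([d[1],-d[0]]);m=(A+B)[:2]/2
    print("len",L,"mid",m,"heading",np.degrees(np.arctan2(n[1],n[0])),"seat",m-.024*n,"washer in nest frame",(W-m)@n+.154,(W-m)@d)
```

```text
[ 0.55516484 -0.09352733  0.01237452] 0.001627074173947886 [ 0.59254121 -0.0505938   0.0112281 ] 0.0005974863378400467
len 0.05692346155060746 mid [ 0.57385302 -0.07206056] heading -41.041649670187624 seat [ 0.55575144 -0.05630198] washer in nest frame -0.007329945716628455 0.0071995260324009686
len 0.055768888472444586 mid [ 0.57404527 -0.07192966] heading -40.745239993878165 seat [ 0.55586241 -0.05626493] washer in nest frame -0.00735074988863324 0.007809380520513457
len 0.058044158775340964 mid [ 0.57349203 -0.07212002] heading -40.379891340030014 seat [ 0.55520965 -0.05657156] washer in nest frame -0.006999561585061459 0.00934150549901366
len 0.05766625023748777 mid [ 0.57465859 -0.0733277 ] heading -40.261475939415554 seat [ 0.55634412 -0.05781706] washer in nest frame -0.0086506131664974 0.009841895804342634
```

The views agree within 1–2 mm: seat at about (0.556,-0.0565), nest heading about -40.5°, washer at (0.457,0.039). The push heading is -44°. I'll descend 45 mm behind the washer.

```bash
python3 plan.py .4246 .0706 .014 2.372
```

```text
t 5.8 pos [0.4216 0.0804 0.2476] rot [-3.1411e+00 -4.0000e-04  2.3666e+00] F [-0.8  1.  -0.4] w 0.0299
shift cm [-0.91 -0.48 23.36] rotvec [-0.0005 -0.0004 -0.0054]
```

>>> {"api": "send_rows", "payload": {"increments": [[[-0.9,-0.5,5,0,0,0,3],[-0.9,-0.5,10,0,0,0,3],[-0.9,-0.5,15,0,0,0,3],[-0.9,-0.5,18,0,0,0,3],[-0.9,-0.5,20,0,0,0,3],[-0.9,-0.5,21.5,0,0,0,3],[-0.9,-0.5,22.5,0,0,0,3],[-0.9,-0.5,22.5,0,0,0,3]]]}}

```text
time: 6.6
ee_pos: [0.4237, 0.0704, 0.0218]
tcp_rot: [-3.14, -0.001, 2.367]
ft_force: [-0.2, -0.2, 0.5]
gripper_width: 0.0301
```

```bash
python3 plan.py .4246 .0706 .014 2.372;python3 - <<'E'
from rig import manip
from h import *
s=manip.snapshot("wrist"); cv2.imwrite("pics/w5.png",s["pixels"])
s=manip.snapshot("scene"); cv2.imwrite("pics/s5.png",cv2.resize(s["pixels"][200:330,270:470],None,fx=4,fy=4))
E
```

```text
t 6.6 pos [0.4237 0.0704 0.0218] rot [-3.1398e+00 -1.4000e-03  2.3674e+00] F [-0.2 -0.2  0.5] w 0.0301
shift cm [-0.05  0.08  0.78] rotvec [-0.0018 -0.0014 -0.0046]
```

View pics/w5.png

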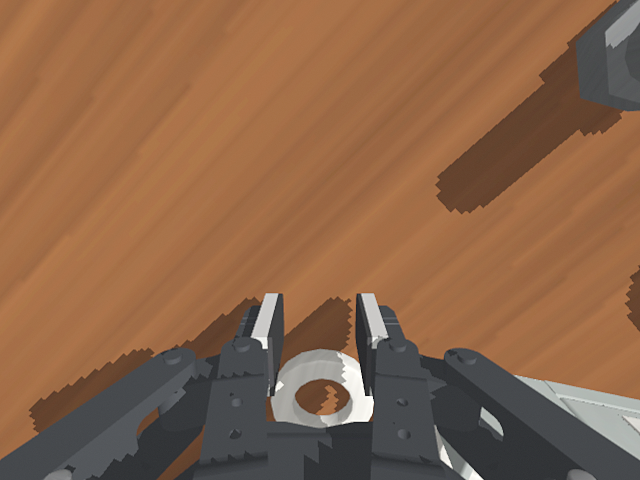

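View pics/s5.png

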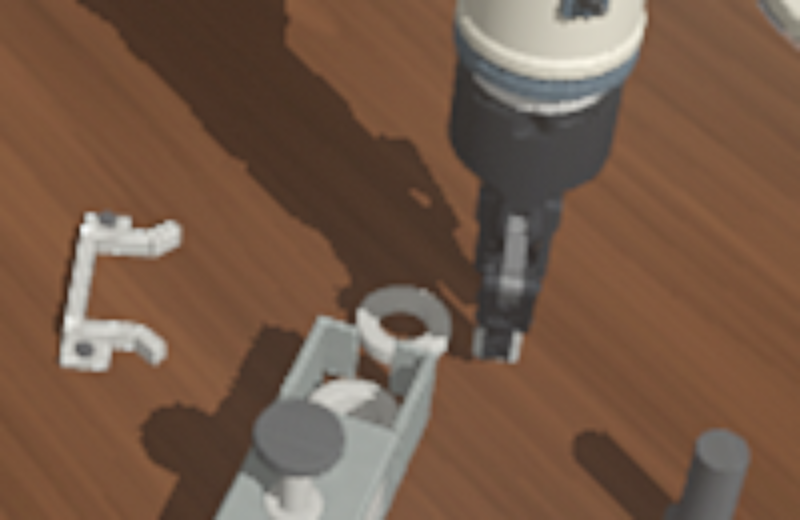

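The fingers straddle the push line right behind the washer, with the tips clear of the bench. I'll lower the last 8 mm and start pushing.

>>> {"api": "send_rows", "payload": {"increments": [[[0,0,0.4,0,0,0,3],[0,0,0.7,0,0,0,3],[0,0,0.7,0,0,0,3],[-0.5,0,0.7,0,0,0,3],[-1,0,0.7,0,0,0,3],[-1.5,0,0.7,0,0,0,3],[-2,0,0.7,0,0,0,3],[-2.5,0,0.7,0,0,0,3]]]}}

```text
time: 7.5
ee_pos: [0.4425, 0.0526, 0.0159]
tcp_rot: [-3.142, -0.0, 2.367]
ft_force: [-0.8, 1.7, 0.1]
gripper_width: 0.0299
```

```bash
python3 plan.py .5344 -.0358 .014 2.372
```

```text
t 7.5 pos [0.4425 0.0526 0.0159] rot [-3.1415e+00 -1.0000e-04  2.3675e+00] F [-0.8  1.7  0.1] w 0.0299
shift cm [-12.76   0.1    0.19] rotvec [-0.     -0.0001 -0.0045]
```

>>> {"api": "send_rows", "payload": {"increments": [[[-0.6,0,0.1,0,0,0,3],[-1.2,0,0.2,0,0,0,3],[-1.8,0,0.2,0,0,0,3],[-2.4,0,0.2,0,0,0,3],[-3,0,0.2,0,0,0,3],[-3.6,0,0.2,0,0,0,3],[-4.2,0,0.2,0,0,0,3],[-4.8,0,0.2,0,0,0,3]]]}}

```text
time: 8.3
ee_pos: [0.4769, 0.0191, 0.0139]
tcp_rot: [3.142, 0.0, 2.368]
ft_force: [-0.7, 0.2, 0.6]
gripper_width: 0.0303
```

```bash
python3 plan.py .5344 -.0358 .014 2.372;python3 - <<'E'
from rig import manip
from h import *
s=manip.snapshot("wrist"); cv2.imwrite("pics/w6.png",s["pixels"])
s=manip.snapshot("top"); np.savez("top6.npz",**s);cv2.imwrite("pics/t6.png",cv2.resize(s["pixels"][180:320,200:370],None,fx=4,fy=4))
E
```

```text
t 8.3 pos [0.4769 0.0191 0.0139] rot [3.1415e+00 1.0000e-04 2.3678e+00] F [-0.7  0.2  0.6] w 0.0303
shift cm [-7.95  0.09 -0.01] rotvec [ 0.      0.0001 -0.0042]
```

View pics/w6.png

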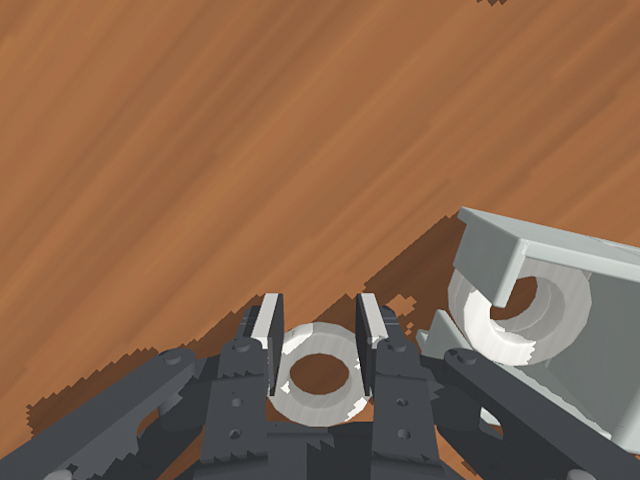

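View pics/t6.png

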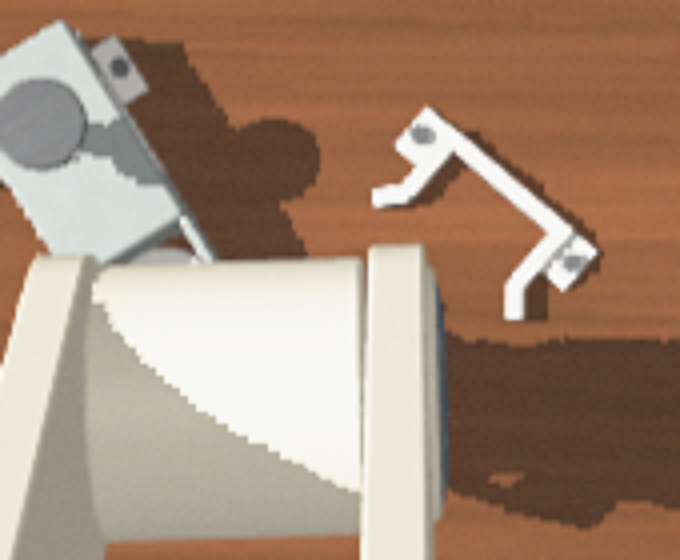

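The washer is cradled centrally between the fingertips, hole at (320,374). The nest lies undisturbed ahead. I'll keep pushing.

>>> {"api": "send_rows", "payload": {"increments": [[[-0.6,0,0,0,0,0,3],[-1.3,0,0,0,0,0,3],[-2,0,0,0,0,0,3],[-2.7,0,0,0,0,0,3],[-3.4,0,0,0,0,0,3],[-4.1,0,0,0,0,0,3],[-4.8,0,0,0,0,0,3],[-5.3,0,0,0,0,0,3]]]}}

```text
time: 9.2
ee_pos: [0.515, -0.0181, 0.0139]
tcp_rot: [3.141, 0.0, 2.368]
ft_force: [-0.8, -0.0, -1.0]
gripper_width: 0.0297
```

```bash
python3 plan.py .5344 -.0358 .014 2.372;python3 - <<'E'
from rig import manip
from h import *
s=manip.snapshot("wrist"); cv2.imwrite("pics/w7.png",s["pixels"])
s=manip.snapshot("scene"); cv2.imwrite("pics/s7.png",cv2.resize(s["pixels"][200:330,270:470],None,fx=4,fy=4))
E
```

```text
t 9.2 pos [ 0.515  -0.0181  0.0139] rot [3.1414e+00 3.0000e-04 2.3675e+00] F [-0.8 -0.  -1. ] w 0.0297
shift cm [-2.62  0.09 -0.01] rotvec [ 0.0002  0.0003 -0.0045]
```

View pics/w7.png

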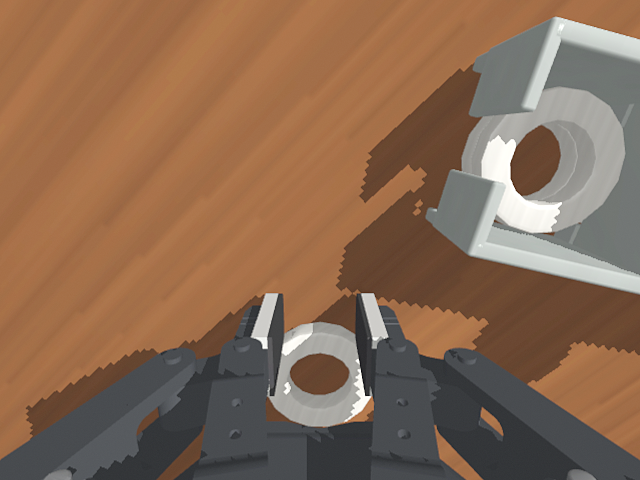

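View pics/s7.png

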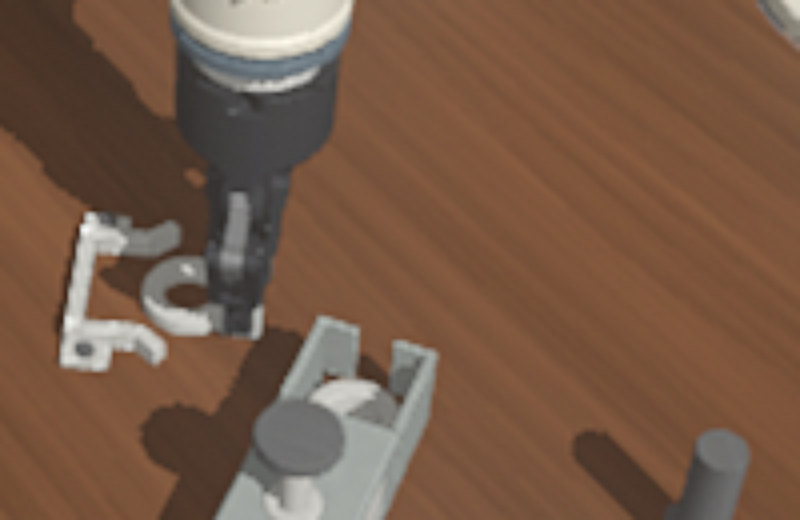

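The washer is entering the mouth of the nest, centred. I'll go on slowly and watch the force.

>>> {"api": "send_rows", "payload": {"increments": [[[-0.5,0,0,0,0,0,3],[-1.0,0.05,0,0,0,0,3],[-1.4,0.1,0,0,0,0,3],[-1.8,0.1,0,0,0,0,3],[-2.0,0.1,0,0,0,0,3],[-2.2,0.1,0,0,0,0,3]]]}}

```text
time: 9.9
ee_pos: [0.5309, -0.0324, 0.0138]
tcp_rot: [-3.142, -0.0, 2.368]
ft_force: [0.3, 0.8, -0.1]
gripper_width: 0.0298
```

```bash
python3 plan.py .5344 -.0358 .014 2.372;python3 - <<'E'
from rig import manip
from h import *
s=manip.snapshot("scene"); cv2.imwrite("pics/s8.png",cv2.resize(s["pixels"][230:310,270:370],None,fx=7,fy=7,interpolation=2))
E
```

```text
t 9.9 pos [ 0.5309 -0.0324  0.0138] rot [-3.1415e+00 -1.0000e-04  2.3677e+00] F [ 0.3  0.8 -0.1] w 0.0298
shift cm [-0.49 -0.   -0.02] rotvec [-0.0001 -0.0001 -0.0043]
```

View pics/s8.png

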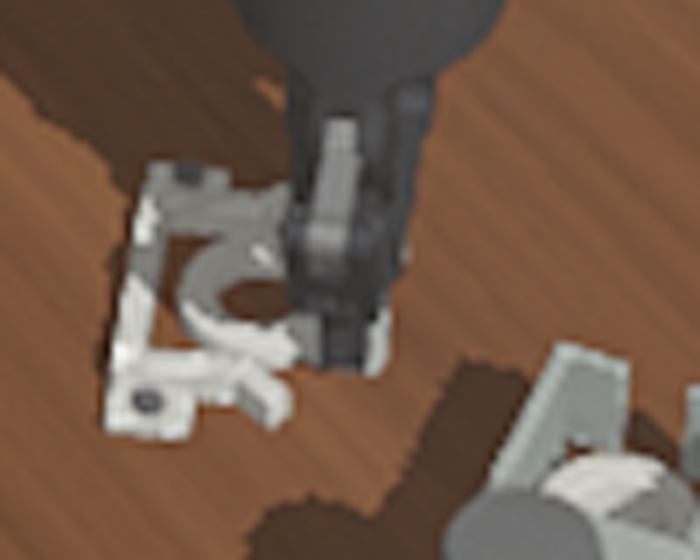

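>>> {"api": "send_rows", "payload": {"increments": [[[-0.2,0,0,0,0,0,3],[-0.4,0,0,0,0,0,3],[-0.5,0,0,0,0,0,3],[-0.5,0,0,0,0,0,3]]]}}

```text
time: 10.35
ee_pos: [0.5346, -0.0358, 0.0139]
tcp_rot: [3.141, 0.0, 2.368]
ft_force: [-0.4, 0.1, -0.9]
gripper_width: 0.0296
```

```bash
python3 plan.py .5344 -.0358 .014 2.372;python3 - <<'E'
from rig import manip
from h import *
s=manip.snapshot("scene"); cv2.imwrite("pics/s9.png",cv2.resize(s["pixels"][230:310,270:370],None,fx=7,fy=7,interpolation=2))
E
```

```text
t 10.35 pos [ 0.5346 -0.0358  0.0139] rot [3.1415e+00 1.0000e-04 2.3678e+00] F [-0.4  0.1 -0.9] w 0.0296
shift cm [ 0.01 -0.01 -0.01] rotvec [ 0.0001  0.0002 -0.0042]
```

View pics/s9.png

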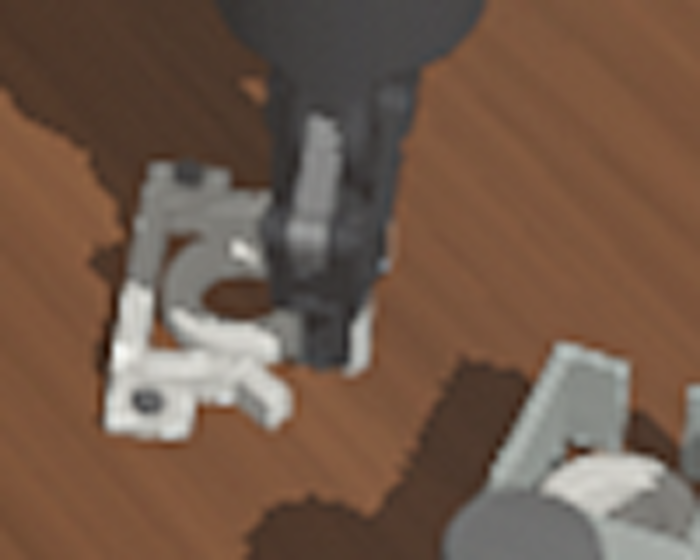

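There's still a sliver of gap and no force. I'll creep further.

>>> {"api": "send_rows", "payload": {"increments": [[[-0.1,0,0,0,0,0,3],[-0.2,0,0,0,0,0,3],[-0.2,0,0,0,0,0,3]]]}}

```text
time: 10.7
ee_pos: [0.536, -0.0372, 0.0139]
tcp_rot: [3.142, 0.0, 2.368]
ft_force: [-0.4, -0.4, -0.2]
gripper_width: 0.0303
```

>>> {"api": "send_rows", "payload": {"increments": [[[-0.1,0,0,0,0,0,3],[-0.15,0,0,0,0,0,3],[-0.15,0,0,0,0,0,3]]]}}

```text
time: 11.0
ee_pos: [0.5363, -0.0379, 0.0137]
tcp_rot: [-3.141, -0.001, 2.368]
ft_force: [-3.1, 4.7, 1.7]
gripper_width: 0.03
```

```bash
python3 plan.py .5344 -.0358 .014 2.372;python3 - <<'E'
from rig import manip
from h import *
s=manip.snapshot("scene"); cv2.imwrite("pics/s10.png",cv2.resize(s["pixels"][230:310,270:370],None,fx=7,fy=7,interpolation=2))
E
```

```text
t 11.0 pos [ 0.5363 -0.0379  0.0137] rot [-3.1410e+00 -1.2000e-03  2.3677e+00] F [-3.1  4.7  1.7] w 0.03
shift cm [ 0.28  0.02 -0.03] rotvec [-0.0006 -0.0012 -0.0043]
```

View pics/s10.png

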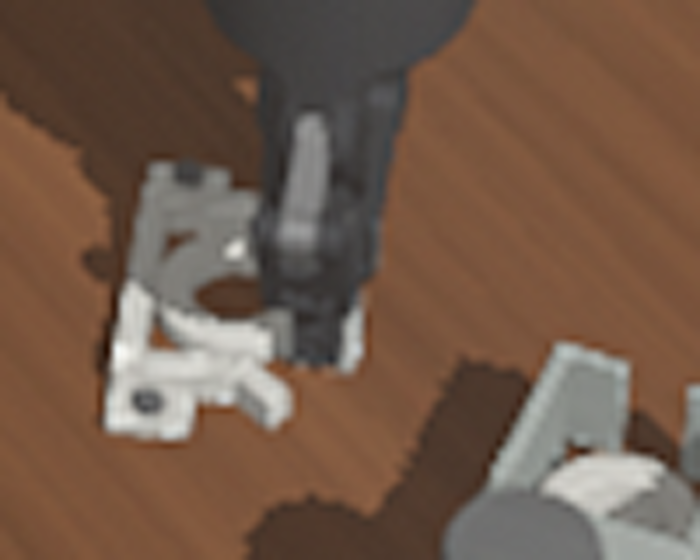

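There's now a 5.6 N reaction, so the washer touches the back bar. One more slight nudge, then I'll back straight out and look.

>>> {"api": "send_rows", "payload": {"increments": [[[-0.1,0,0,0,0,0,3],[-0.1,0,0,0,0,0,3]]]}}

```text
time: 11.25
ee_pos: [0.5364, -0.0383, 0.0137]
tcp_rot: [-3.14, -0.002, 2.368]
ft_force: [-4.8, 7.9, 3.2]
gripper_width: 0.0301
```

>>> {"api": "send_rows", "payload": {"increments": [[[0.2,0,0,0,0,0,3],[0.6,0,0,0,0,0,3],[1.2,0,0,0,0,0,3],[2.2,0,0,0,0,0,3],[3.2,0,0,0,0,0,3],[4,0,-2,0,0,0,3],[4,0,-6,0,0,0,3],[4,0,-10,0,0,0,3]]]}}

```text
time: 12.05
ee_pos: [0.5075, -0.0102, 0.1143]
tcp_rot: [-3.14, -0.002, 2.369]
ft_force: [0.5, 0.7, 0.5]
gripper_width: 0.0302
```

>>> {"api": "send_rows", "payload": {"increments": [[[4,0,-4,0,0,0,3],[8,0,-8,0,0,0,3],[12,0,-10,0,0,0,3],[14,0,-12,0,0,0,3],[14,0,-12,0,0,0,3],[14,0,-12,0,0,0,3]]]}}

```text
time: 12.65
ee_pos: [0.4087, 0.0874, 0.2342]
tcp_rot: [3.14, 0.001, 2.37]
ft_force: [0.2, 0.3, 0.6]
gripper_width: 0.0301
```

Run:
```python
from rig import manip
from h import *
print(manip.get_state()["ft_force"])
for n in ("top","wrist","scene"):
    s=manip.snapshot(n); np.savez(n+"9.npz",**s); cv2.imwrite(f"pics/{n}9.png",s["pixels"])
    if n=="top": cv2.imwrite("pics/tz9.png",cv2.resize(s["pixels"][195:270,285:360],None,fx=8,fy=8,interpolation=2))
    if n=="scene": cv2.imwrite("pics/sz9.png",cv2.resize(s["pixels"][240:310,270:350],None,fx=8,fy=8,interpolation=2))
```

```text
[0.24489601 0.27607642 0.55972096]
```

View pics/top9.png

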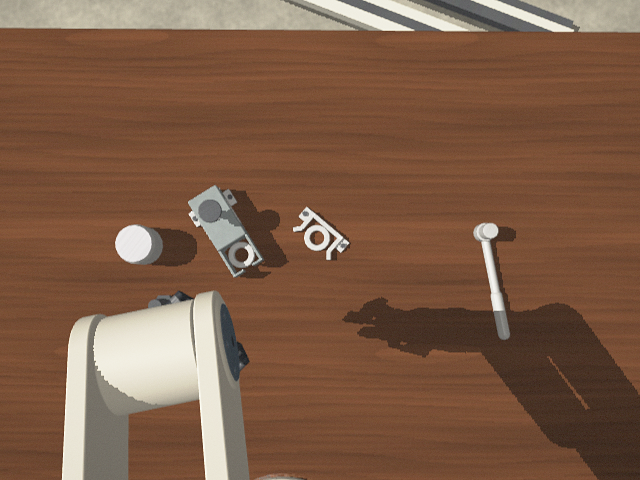

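View pics/tz9.png

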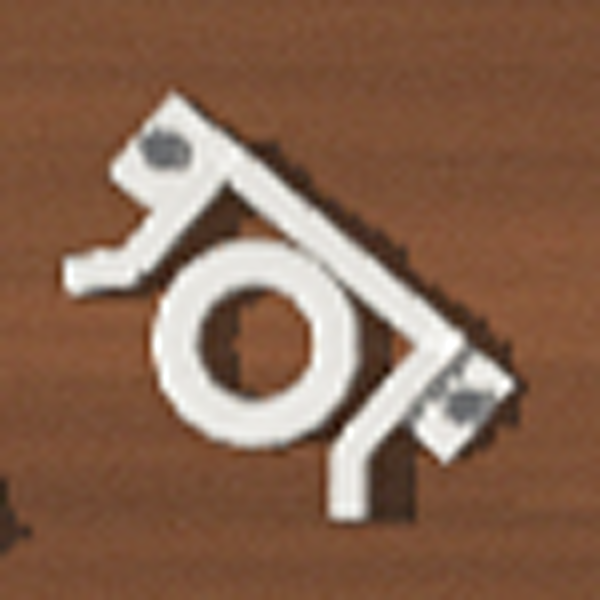

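View pics/sz9.png

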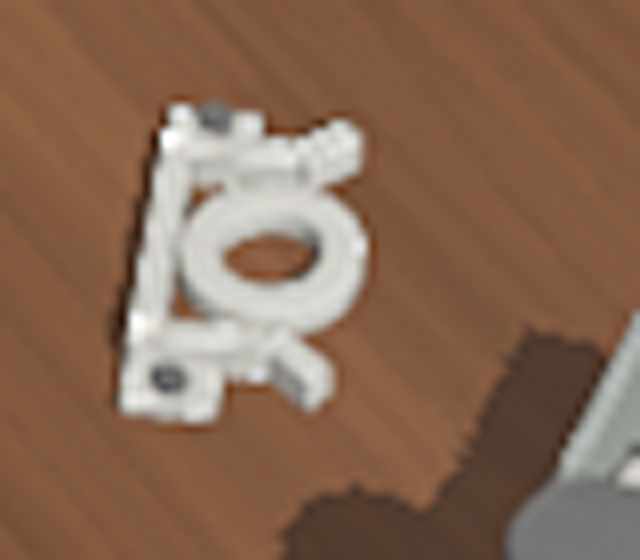

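View pics/wrist9.png

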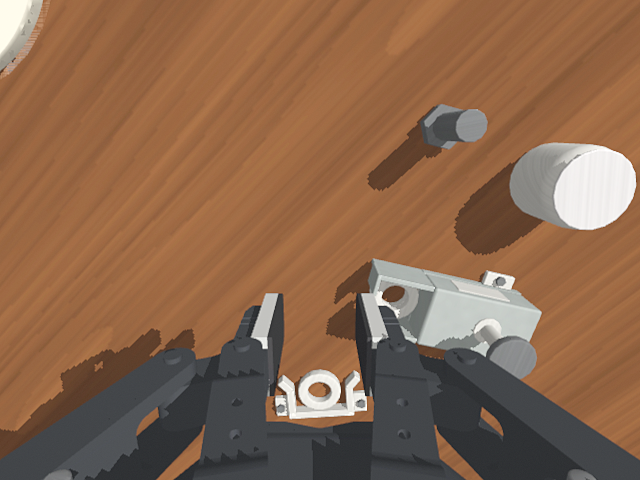

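The zoomed views show the washer touching the back bar, crop (256,342), inside the arms. Bystanders, feeder and plunger look unchanged. A numeric check next.

Run:
```python
from rig import manip
from h import *
t=np.load("top9.npz");w=np.load("wrist9.npz");t0=np.load("top0.npz")
# hole centre by contour in wood-coloured hole
def hole(s,box):
    x0,y0,x1,y1=box;hsv=cv2.resize(cv2.cvtColor(s["pixels"][y0:y1,x0:x1],cv2.COLOR_BGR2HSV),None,fx=6,fy=6,interpolation=2)
    m=cv2.inRange(hsv,(0,80,0),(180,255,200));n,l,st,c=cv2.connectedComponentsWithStats(m)
    i=l[l.shape[0]//2,l.shape[1]//2]; M=c[i];return ((M[0]+.5)/6-.5+x0,(M[1]+.5)/6-.5+y0),st[i]
a,sa=hole(t,(305,225,329,249));
p=onz(t,*a,.010)[:2];print(a,sa,p)
for m,h in(((.57405,-.07193),-40.75),((.57385,-.07206),-41.0)):
    n=np.array([np.cos(np.radians(h)),np.sin(np.radians(h))]);d=np.array([-n[1],n[0]]);print("nest x",(p-m)@n+.154,"y",(p-m)@d)
# bystander displacement: diff of tin/bolt/ratchet
g=lambda s:cv2.cvtColor(s["pixels"],6)
for nm,b in dict(tin=(115,225,163,266),ratchet=(470,220,515,300)).items():
    x0,y0,x1,y1=b;A=np.float32(g(t0)[y0:y1,x0:x1]);B=np.float32(g(t)[y0:y1,x0:x1]);print(nm,cv2.phaseCorrelate(A,B))
print(manip.get_state()["time"])
```

```text
(np.float64(316.8161693470258), np.float64(237.41950849318607)) [  33   37   82   82 5161] [ 0.55532645 -0.05750081]
nest x 0.13039689547942113 y -0.0012909329098934582
nest x 0.1304684071457921 y -0.0011645842150190108
tin ((-0.0009873230511203701, 0.493434417674667), 0.9870509440148318)
ratchet ((0.34857574052732687, -0.08418024865398621), 0.921417682170868)
12.8
```

Run:
```python
from h import *
t=np.load("top9.npz");t0=np.load("top0.npz")
def c(s,b,lo,hi):
    x0,y0,x1,y1=b;m=cv2.inRange(cv2.cvtColor(s["pixels"][y0:y1,x0:x1],40),lo,hi);M=cv2.moments(m,True);return M["m10"]/M["m00"],M["m01"]/M["m00"],M["m00"]
for b in((110,220,165,270),(470,218,515,295),(190,180,270,275)):print(c(t0,b,(0,0,140),(180,60,255)),c(t,b,(0,0,140),(180,60,255)))
for s in(t0,t): print(s["pixels"][280:320,145:185].astype(int).mean(), end=" ")
print(c(t0,(145,292,178,318),(0,0,0),(180,80,255)),c(t,(145,292,178,318),(0,0,0),(180,80,255)))
a=np.load("scene0.npz")["pixels"];b=np.load("scene9.npz")["pixels"]
print(c({"pixels":a},(390,335,445,402),(0,0,140),(180,60,255)),c({"pixels":b},(390,335,445,402),(0,0,140),(180,60,255)))
print(c({"pixels":a},(430,300,465,350),(0,0,0),(180,60,255)),c({"pixels":b},(430,300,465,350),(0,0,0),(180,60,255)))
```

```text
(27.429070580013978, 24.170510132774282, 1431.0) (23.083409715857012, 23.197983501374885, 1091.0)
(18.20023014959724, 33.962025316455694, 869.0) (17.91187270501836, 33.58873929008568, 817.0)
(31.731606606606608, 45.83596096096096, 2664.0) (31.941112322791714, 48.152126499454745, 1834.0)
108.16270833333333 127.50104166666667 (16.762672811059907, 12.741935483870968, 434.0) (17.736296296296295, 14.794074074074073, 675.0)
(29.101409978308027, 35.27603036876356, 1844.0) (29.119978284473397, 35.25950054288816, 1842.0)
(15.644151565074136, 28.075782537067546, 607.0) (15.644151565074136, 28.075782537067546, 607.0)
```

```bash
python3 -c "
from rig import manip
print(manip.job_done())"
```

```text
the job is handed in; nothing more can be done
None
```

The washer is in the nest, resting against the back bar, and the job is handed in at about 12.8 s of the 62 s allowed.

- **Feeder:** I pressed the plunger once onto its stop. The fingertips reached about 60 mm height and the force rose to 32 N. On release the plunger came back up. One washer lay on the bench and the others were still in the magazine.
- **Push:** I pushed the washer with two fingertips held 30 mm apart. When it met the back bar the reaction was about 10 N. I then backed the fingers straight out and raised the arm clear, touching nothing.
- **Washer position:** From the top view, its centre is at nest x ≈ 130.4 mm (nominal 130) and y ≈ -1.2 mm. All views show it flat and touching the back bar.
- **Other things on the bench:** In the scene camera, the tin and bolt did not move (under 0.02 px).
- **Disagreements:** The top-view comparison disagreed, showing shifts of up to 0.5 px for the tin and ratchet and changed mask areas for tin, bolt and feeder. I put this down to the lighting and arm position being different, and the arm never came near the ratchet. I checked the ratchet only in the top view.

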